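# Send the pin box through the dust flap of the roller chute

## Task

Put the open box of pins that stands at the front of the bench away in the chute's covered bay: set it lengthwise on the upper rollers and let go, so that it comes to rest against the shut yellow flap; then push it from behind through the flap so that it rolls down to the end stop and the flap swings shut behind it. Keep the box upright, do not drop, slam or jam it on the chute, and leave the reels of tape and solder where they are.

Things in the scene. Friction and masses are not known exactly. Their poses are not given: they have to be found in the camera images.
- pin_box: small open-topped dark blue box holding pins, 64 mm wide (its x axis) x 97 mm long (its y axis) x 46 mm high, about 0.18 kg, walls 2 to 4 mm; origin at the centre of its underside, z up. Either end may lead. It starts upright at the front of the table; a like box far back by the cabinets stays there.
- chute_deck: sloping roller deck of a fixed blue chute with a covered bay, on grey legs. Origin on the roller surface, on the centre line, straight below the flap's hinge, 60 mm above the table; x points downhill along the deck (12 degrees below level, away from the robot), y across, z square to the deck. Free-turning braked rollers from x = -158 to +166 mm; places below are along this x
- chute_flap (a joint): yellow flap, 72 mm wide, on a sprung pin 62 mm above the deck at x = 0, reaching to 4 mm above the deck. 0 = shut (square to the deck), up to 1.5 rad as it swings downhill; one way only, springs softly shut (0.013 N m): holds a box that rolls against it, 1 to 2 N on the box opens it. A passing box lifts it to 1.3 rad; once its front is 60 mm past the hinge it rolls on alone
- infeed (a point): point on the roller surface at x = -95 mm, in the middle of the upper part (x = -164 to -6 mm), which is open above and at its upper end; its side guides are 76 mm apart inside and rise only 8 mm above the rollers. A box set down lengthwise over this point rolls some 45 mm down to the flap
- flap_foot (a point): point on the roller surface below the shut flap (the deck's origin). The gate stands here: posts 80 mm apart inside, 104 mm outside; blue lintel 12 mm thick along x, its underside 66 mm and top 74 mm above the deck. The bay beyond has clear walls 82 mm apart and a clear cover; its end stop has a black buffer, face at x = +170 mm, so a box at the stop has its centre at x = +122 mm
- tape_black: black reel of tape lying flat, 69 mm across, 18 mm high, loose; origin at the centre of its underside
- tape_yellow: yellow reel of tape lying flat, 60 mm across, 15 mm high, loose; origin at the centre of its underside
- solder_spool: reel of solder standing on its flange, 53 mm across, 34 mm high, loose; origin on its underside, 21 mm from the reel's axis, which stands toward its own +y

How it is judged:
By the outcome, as a careful person would: the job done as asked, in the order asked, and still so for the second after the job is handed in, with the robot touching nothing.
It also fails if it takes over 46 s, if anything falls off the work surface, if the arm or the gripper's body presses on something with over 40 N, if the wrist force passes 120 N, or if a joint passes its speed limit or range.

## Robot

A 7-joint arm with a two-finger parallel gripper is mounted at the origin on a cart in front of the work surface, level with it; the furniture and walls round the work are solid. World frame = base frame: x ahead of the robot, y to its left, z up, the work surface at z = 0. Lengths are in m, angles in rad, forces in N, time in s.
With the tool pointing down it reaches from about 0.4 to 0.85 m from the base axis. Payload 10.4 kg.
Tool frame: the origin (TCP) lies on the centre line of the jaws, within the pads' length; the fingertips stand 11 mm ahead of it and the grasp point (between the pads) lies 8 mm behind it (manip.finger_overhang is the distance from the TCP to the fingertips, in m); z points along the fingers, y is the line along which they close (so a half turn about z gives the same grasp; the last joint's range is limited). The gripper opens to 85 mm and grips with 20 to 120 N. Pads are 22 mm wide; open, the fingers measure 114 mm over their backs; the gripper's body (76 mm by 85 mm) begins 54 mm behind the grasp point. The pads swing forward as they close: fully open they stand 13 mm farther back than shut.
Start: joints at [-1.294, 0.332, -0.065, 1.46, 0.022, 1.35, -0.088], TCP at [0.185, 0.597, 0.211] pointing down, gripper open.
Joint ranges: [-2.6, 2.6], [-0.5, 2.12], [-1.47, 1.34], [0.16, 2.42], [-1.27, 4.41], [0.06, 2.06], [-2.6, 2.6]. Speed limits (rad/s): [2.22, 2.22, 2.79, 2.79, 3.14, 3.14, 3.14].

## Interface

Orientations are given as a unit quaternion [x, y, z, w].
In Python, from workcell import manip, imaging, workorder gives the robot as it stands.
- The arm moves only by the tool jog_arm, never from a script. Its argument "deltas" is a list of rows, each an object with "gripper": the opening, from 0 (shut) to 1 (fully open); "offset": the shift along the tool's x, y, z in m, a list of three; "rotation": the turn, a rotation vector about the tool's x, y, z in degrees, a list of three. In form: [{"gripper": gripper, "offset": [tx, ty, tz], "rotation": [ax, ay, az]}, ...]. A call has 1 to 20 rows; each row shifts and turns the commanded pose from where the row before left it, along the tool's axes as they then stand; what a row does not reach is not made up. A row lasts 1/10 s, in which the tool goes at most 50 mm and 8.59 degrees, less where a joint would pass 70% of its speed; a pose out of reach is approached as far as the arm can. A call with a gripper value outside its range is refused whole. The fingers move at their own pace and stop on an object; "newtons" is the grip in N (left out, the last holds). Time passes only in rows, so rows that do not move let the fingers close. It gives the time, the measured TCP pose, the force, the opening and the grip force at its end, in the units of the state.
- manip.get_obs(): the state, without advancing time (a new reading comes with each control period).
- imaging.camera(name): name is "scene" or "top" or "wrist"; returns the picture (384x512x3 uint8, blue, green, red); there is no depth.
- imaging.camera_model(name): a dict with "camera_matrix" (3x3 intrinsics, pixels), "world_to_cam" (4x4, takes a point from world to camera coordinates); the wrist camera has in their place "hand_eye" (4x4, takes a point from camera to tool coordinates, whose origin is the TCP and whose axes are the flange's). Camera axes: x right, y up, looking along -z (the intrinsics and any distortion apply to the point x, -y, -z); pixel columns grow to the right and rows downward; lengths in m; the calibration is good to about 2 mm. A picture is of the moment at which its call begins: read the wrist's pose just before it. camera_model takes no time and is no camera call.
- workorder.hand_in(): hands the job in; it is judged then, once.
The state is a dict: "clock": time; "joint_pos": joint angles; "joint_velocities": joint speeds; "tau": joint torques, N m; "position": TCP position; "ee_rot": TCP orientation; "ft_force": force on the tool from outside, world axes, zero at the start; "torque": the same for the moment, N m; "grip_width": opening from 0.0 (shut) to 1.0 (fully open); "grasp_force": force on a finger pad.
Only numpy, scipy, OpenCV 4.12 (cv2) and the standard library are available. Lean on these libraries where they do the work, as an engineer would, in place of code of your own. Each camera call takes 0.05 s, during which the arm holds its last target. There are 200 camera calls.

## Working session

There is one attempt and no reset: what is moved stays moved. The work goes in short steps, Python scripts to look and compute and a tool call to move; the robot and the scene stay as the last step left them, time stands still between calls to the robot, and variables do not carry over. Pictures are saved under pics/ and viewed, at most 10 in all, crops included, and the job is handed in when it is done.

Besides the shell and the picture viewer there is one more tool, called after "Call:" as a command line: name --argument value ..., lists and objects as JSON in quotes. jog_arm: Moves the arm, as the interface text tells. Its arguments: {"type":"object","properties":{"deltas":{"type":"array","items":{"type":"object","properties":{"gripper":{"type":"number"},"offset":{"type":"array","items":{"type":"number"}},"rotation":{"type":"array","items":{"type":"number"}}}}},"newtons":{"type":"number"}},"required":["deltas"]}

```bash
ls; mkdir -p pics; python3 - <<'E'
from workcell import manip, imaging
import cv2, numpy as np
o=manip.get_obs(); print({k:np.round(v,4).tolist() for k,v in o.items()}, manip.finger_overhang)
for n in("scene","top"):
    im=imaging.camera(n); cv2.imwrite(f"pics/{n}0.png",im)
for n in("scene","top","wrist"):print(imaging.camera_model(n))
E
```

```text
pics
{'clock': 0.0, 'joint_pos': [-1.2936, 0.3329, -0.0647, 1.4609, 0.0216, 1.3499, -0.0885], 'joint_velocities': [-0.0019, -0.0009, 0.0002, 0.0017, 0.0021, 0.0002, -0.0005], 'tau': [0.0002, -62.5472, 0.049, -39.1598, 0.0162, 0.0102, 0.0], 'position': [0.1845, 0.5967, 0.2097], 'ee_rot': [0.1493, 0.9888, -0.0007, -0.0001], 'ft_force': [-0.4726, -0.0521, 0.7009], 'torque': [-0.0086, -0.0067, 0.0081], 'grasp_force': 0.0, 'grip_width': 1.0017} 0.011
{'camera_matrix': array([[375.38039305,   0.        , 252.47080785],
       [  0.        , 375.38039305, 190.77044667],
       [  0.        ,   0.        ,   1.        ]]), 'world_to_cam': array([[ 0.73810391, -0.67424246, -0.02448931, -0.38133525],
       [ 0.2972703 ,  0.29241364,  0.90891398, -0.27006098],
       [-0.60566739, -0.67815291,  0.41626391, -0.95500216],
       [ 0.        ,  0.        ,  0.        ,  1.        ]])}
{'camera_matrix': array([[389.14922295,   0.        , 252.43091467],
       [  0.        , 389.14922295, 195.29607693],
       [  0.        ,   0.        ,   1.        ]]), 'world_to_cam': array([[ 0.09704358, -0.9952616 ,  0.00607426, -0.02278722],
       [ 0.97129484,  0.09603494,  0.21763186, -0.5598059 ],
       [-0.21718397, -0.01521987,  0.97601203, -1.25287712],
       [ 0.        ,  0.        ,  0.        ,  1.        ]])}
{'camera_matrix': array([[342.39601128,   0.        , 256.52029883],
       [  0.        , 342.39601128, 191.99034044],
       [  0.        ,   0.        ,   1.        ]]), 'hand_eye': array([[-6.74552755e-04,  9.62823753e-01,  2.70129534e-01,
         6.87976415e-02],
       [ 9.99999770e-01,  6.30400138e-04,  2.50207270e-04,
         8.26588401e-05],
       [ 7.06158081e-05,  2.70129640e-01, -9.62823957e-01,
        -1.62912927e-01],
       [ 0.00000000e+00,  0.00000000e+00,  0.00000000e+00,
         1.00000000e+00]])}
```

View pics/top0.png

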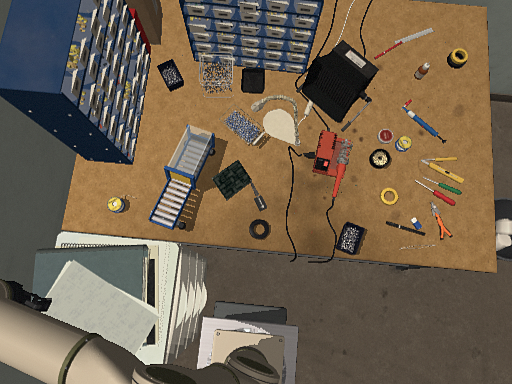

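View pics/scene0.png

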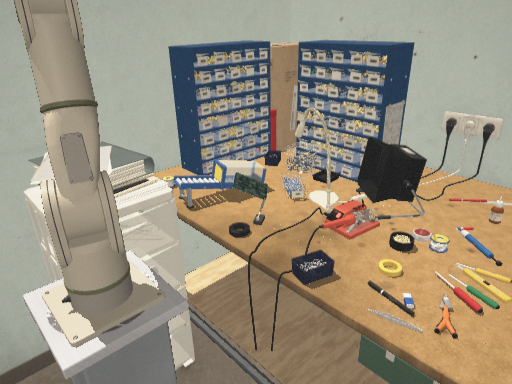

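The top view shows the pin box at about (351,238), the chute from (165,225) uphill to (200,130) with the roller part nearest the robot, and the black tape at (260,228). I'll enlarge the chute and the box.

```bash
cat > h.py <<'E'
import numpy as np, cv2
from scipy.spatial.transform import Rotation as R
from workcell import manip, imaging
def ray(n,uv,T=None):
    m=imaging.camera_model(n); K=m["camera_matrix"]
    uv=np.atleast_2d(np.float64(uv))
    d=np.c_[(uv[:,0]-K[0,2])/K[0,0],-(uv[:,1]-K[1,2])/K[1,1],-np.ones(len(uv))]
    if "hand_eye" in m: C=T@m["hand_eye"]
    else: C=np.linalg.inv(m["world_to_cam"])
    return C[:3,3], d@C[:3,:3].T
def plane(n,uv,z,T=None):
    c,d=ray(n,uv,T); return c+d*((z-c[2])/d[:,2])[:,None]
def proj(n,P,T=None):
    m=imaging.camera_model(n); K=m["camera_matrix"]
    W=m["world_to_cam"] if T is None else np.linalg.inv(T@m["hand_eye"])
    p=np.atleast_2d(P)@W[:3,:3].T+W[:3,3]
    return np.c_[K[0,2]-K[0,0]*p[:,0]/p[:,2],K[1,2]+K[1,1]*p[:,1]/p[:,2]]
def tool(o):
    T=np.eye(4); T[:3,:3]=R.from_quat(o["ee_rot"]).as_matrix(); T[:3,3]=o["position"]; return T
E
python3 - <<'E'
from h import *
im=cv2.imread("pics/top0.png")
a=cv2.resize(im[115:240,135:235],None,fx=4.5,fy=4.5,interpolation=cv2.INTER_CUBIC)
b=cv2.resize(im[210:265,325:380],None,fx=5,fy=5,interpolation=cv2.INTER_CUBIC)
c=np.zeros((563,760,3),np.uint8); c[:a.shape[0],:a.shape[1]]=a[:563]; c[:275,470:745]=b
cv2.imwrite("pics/c.png",c)
# box mask: dark pixels
g=im[210:265,325:380].max(2)<95
n,l,s,ce=cv2.connectedComponentsWithStats(g.astype(np.uint8))
k=1+s[1:,4].argmax();pts=np.argwhere(l==k)[:,::-1]+[325,210]
print(s[k],ce[k]); print(cv2.minAreaRect(plane("top",pts,.046)[:,:2].astype(np.float32)))
E
```

```text
[   0    0   55   55 1002] [23.74650699 35.25948104]
((0.4542543292045593, -0.3083343207836151), (0.18072043359279633, 0.17890571057796478), 5.584602355957031)
```

View pics/c.png

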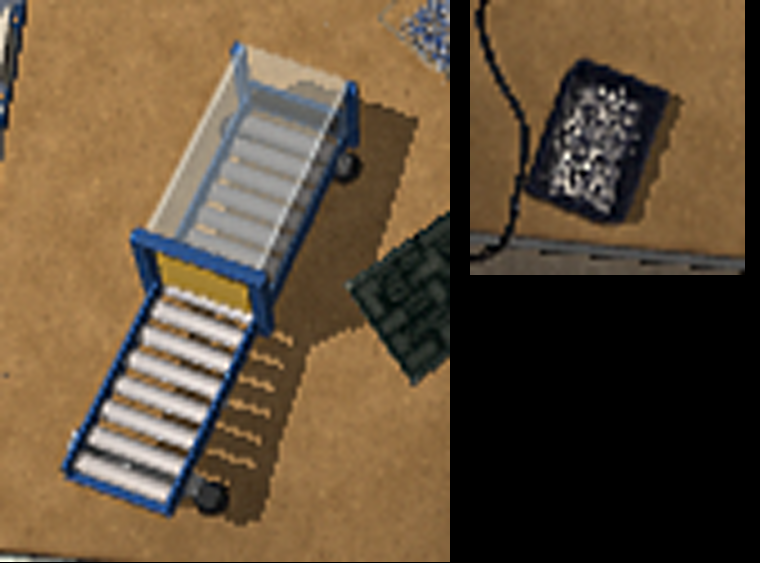

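```bash
python3 - <<'E'
from h import *
px=lambda x,y:(135+x/4.5,115+y/4.5)
A=plane("top",[px(66,465),px(171,508)],.102); L=plane("top",[px(133,233),px(270,273)],.132)
print(A.round(4),L.round(4)); a=A.mean(0);l=L.mean(0);d=l-a
print("mid",a,l,"len",np.hypot(*d[:2]),"yaw",np.degrees(np.arctan2(d[1],d[0])))
for P in(A,L):
  e=P[0]-P[1];print("width",np.hypot(*e[:2]),"yaw",np.degrees(np.arctan2(e[1],e[0]))-90)
bx=lambda x,y:(325+(x-470)/5,210+y/5)
B=plane("top",[bx(580,60),bx(668,92),bx(612,213),bx(527,182)],.046)
print(B.round(4),B.mean(0)); 
for i in range(4):
  e=B[i]-B[i-1];print(np.hypot(*e[:2]),np.degrees(np.arctan2(e[1],e[0])))
print(plane("top",[[260,228]],.018))
E
```

```text
[[0.442  0.3537 0.102 ]
 [0.4187 0.2746 0.102 ]] [[0.61   0.3236 0.132 ]
 [0.5901 0.2216 0.132 ]]
mid [0.43037067 0.31416628 0.102     ] [0.60001017 0.27260789 0.132     ] len 0.1746558353657225 yaw -13.765253739942906
width 0.08252774124016074 yaw -16.437270947177524
width 0.10388791961737444 yaw -11.036868167815015
[[ 0.5024 -0.2941  0.046 ]
 [ 0.4865 -0.3541  0.046 ]
 [ 0.402  -0.3198  0.046 ]
 [ 0.417  -0.2626  0.046 ]] [ 0.45196837 -0.30766094  0.046     ]
0.09103600171160972 -20.253445811049936
0.062012237214852446 -104.8727156844098
0.09112324788581926 157.92697274762085
0.059128184920033904 75.35035592483818
[[ 0.45727019 -0.00428059  0.018     ]]
```

Call:
jog_arm --deltas '[{"gripper": 1,"offset": [-0.032,-0.018,-0.005],"rotation": [0,0,0]},{"gripper": 1,"offset": [-0.032,-0.018,-0.005],"rotation": [0,0,0]},{"gripper": 1,"offset": [-0.032,-0.018,-0.005],"rotation": [0,0,0]},{"gripper": 1,"offset": [-0.032,-0.018,-0.005],"rotation": [0,0,0]},{"gripper": 1,"offset": [-0.032,-0.018,-0.005],"rotation": [0,0,0]},{"gripper": 1,"offset": [-0.032,-0.018,-0.005],"rotation": [0,0,0]},{"gripper": 1,"offset": [-0.032,-0.018,-0.005],"rotation": [0,0,0]},{"gripper": 1,"offset": [-0.032,-0.018,-0.005],"rotation": [0,0,0]},{"gripper": 1,"offset": [-0.032,-0.018,-0.005],"rotation": [0,0,-1.6]},{"gripper": 1,"offset": [-0.032,-0.018,-0.005],"rotation": [0,0,-1.6]},{"gripper": 1,"offset": [0,0,0],"rotation": [0,0,0]},{"gripper": 1,"offset": [0,0,0],"rotation": [0,0,0]}]'

```text
clock: 1.3
position: [0.4382, 0.3308, 0.2603]
ee_rot: [0.123, 0.992, -0.0, -0.0]
ft_force: [-1.2, -0.6, -0.5]
grip_width: 0.998
grasp_force: 0.0
```

```bash
python3 - <<'E'
from h import *
o=manip.get_obs(); im=imaging.camera("wrist"); cv2.imwrite("pics/w1.png",im); T=tool(o); np.save("T1.npy",T)
print(o["clock"],T.round(4),np.abs(o["joint_velocities"]).max())
E
```

```text
1.3 [[-9.699e-01  2.436e-01 -4.000e-04  4.382e-01]
 [ 2.436e-01  9.699e-01 -0.000e+00  3.308e-01]
 [ 3.000e-04 -1.000e-04 -1.000e+00  2.603e-01]
 [ 0.000e+00  0.000e+00  0.000e+00  1.000e+00]] 0.03243497395832099
```

View pics/w1.png

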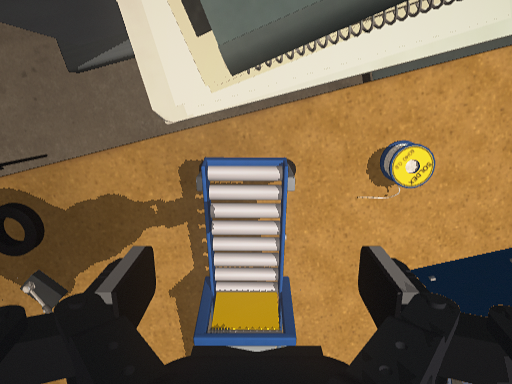

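The wrist view shows the chute upright in the frame. Its upper end bar is at (204..287,159), the flap at (246,312), and the lintel at (195..297,340). I'll fit its centre line from the blue mask.

```bash
python3 - <<'E'
from h import *
im=cv2.imread("pics/w1.png");T=np.load("T1.npy")
h=cv2.cvtColor(im,cv2.COLOR_BGR2HSV); m=(cv2.inRange(h,(100,120,70),(125,255,255))>0); m[:,:180]=0;m[:,310:]=0;m[:150]=0
for v in list(range(154,164,2))+[175,200,225,250,265,275,285,295,320,332,336,340,344,348]:
  u=np.flatnonzero(m[v]); 
  if len(u)<2: continue
  br=np.flatnonzero(np.diff(u)>5); inner=(u[br[0]],u[br[-1]+1]) if len(br) else None
  print(v,u[0],u[-1],inner,(u[0]+u[-1])/2)
# fit deck: rail outer edges centre, rail-top z varying
d0=None
foot=np.array([.591,.275]);
for it in range(4):
  pts=[]
  for v in range(170,270,5):
    u=np.flatnonzero(m[v]); c,d=ray("wrist",[[(u[0]+u[-1])/2,v],[u[0],v],[u[-1],v]],T)
    # plane of rail tops: foot + 8mm along normal
    yaw=np.radians(-13.8) if d0 is None else d0
    n=np.array([np.sin(.2094)*np.cos(yaw),np.sin(.2094)*np.sin(yaw),np.cos(.2094)])
    p0=np.r_[foot,.06]+n*.008
    pts.append(c+d*(((p0-c)@n)/(d@n))[:,None])
  P=np.array(pts); k=np.polyfit(P[:,0,0],P[:,0,1],1); d0=np.arctan(k[0])
print("yaw",np.degrees(d0),"line y at .43,.5,.59",np.polyval(k,[.43,.5,.59]),"width",np.linalg.norm(P[:,1]-P[:,2],axis=1).mean().round(4),"resid",np.std(np.polyval(k,P[:,0,0])-P[:,0,1]))
for uv,z in(((246,159),.102),((246,338),.132)): print(plane("wrist",[uv],z,T))
E
```

```text
158 205 285 None 245.0
160 204 286 None 245.0
162 203 286 None 244.5
175 202 287 (np.int64(206), np.int64(284)) 244.5
200 204 285 (np.int64(210), np.int64(283)) 244.5
225 206 284 (np.int64(208), np.int64(282)) 245.0
250 208 283 (np.int64(212), np.int64(281)) 245.5
265 209 282 (np.int64(213), np.int64(280)) 245.5
275 210 282 (np.int64(213), np.int64(280)) 246.0
285 204 289 (np.int64(214), np.int64(280)) 246.5
295 202 290 (np.int64(214), np.int64(279)) 246.0
320 197 293 (np.int64(208), np.int64(284)) 245.0
332 195 294 (np.int64(205), np.int64(285)) 244.5
336 194 295 None 244.5
340 194 295 None 244.5
344 195 295 None 245.0
yaw -14.348801237395316 line y at .43,.5,.59 [0.32086275 0.30295646 0.27993409] width 0.0814 resid 0.00020820910976944977
[[0.42488784 0.32384638 0.102     ]]
[[0.59563825 0.28025591 0.132     ]]
```

Call:
jog_arm --deltas '[{"gripper": 1,"offset": [-0.009,-0.0435,0],"rotation": [0,0,0]},{"gripper": 1,"offset": [-0.009,-0.0435,0],"rotation": [0,0,0]},{"gripper": 1,"offset": [-0.009,-0.0435,0],"rotation": [0,0,0]},{"gripper": 1,"offset": [-0.009,-0.0435,0],"rotation": [0,0,0]},{"gripper": 1,"offset": [-0.009,-0.0435,0],"rotation": [0,0,0]},{"gripper": 1,"offset": [-0.009,-0.0435,0],"rotation": [0,0,0]},{"gripper": 1,"offset": [-0.009,-0.0435,0],"rotation": [0,0,0]},{"gripper": 1,"offset": [-0.009,-0.0435,0],"rotation": [0,0,0]},{"gripper": 1,"offset": [-0.009,-0.0435,0],"rotation": [0,0,0]},{"gripper": 1,"offset": [-0.009,-0.0435,0],"rotation": [0,0,0]},{"gripper": 1,"offset": [-0.009,-0.0435,0],"rotation": [0,0,0]},{"gripper": 1,"offset": [-0.009,-0.0435,0],"rotation": [0,0,0]},{"gripper": 1,"offset": [-0.009,-0.0435,0],"rotation": [0,0,2]},{"gripper": 1,"offset": [-0.009,-0.0435,0],"rotation": [0,0,2]},{"gripper": 1,"offset": [0,0,0],"rotation": [0,0,0]},{"gripper": 1,"offset": [0,0,0],"rotation": [0,0,0]}]'

```text
clock: 2.95
position: [0.4117, -0.2894, 0.2601]
ee_rot: [0.156, 0.988, -0.0, -0.001]
ft_force: [0.6, 0.2, 0.7]
grip_width: 0.999
grasp_force: 0.0
```

```bash
python3 - <<'E'
from h import *
o=manip.get_obs(); im=imaging.camera("wrist"); cv2.imwrite("pics/w2.png",im); T=tool(o); np.save("T2.npy",T)
print(o["clock"],T.round(4),np.abs(o["joint_velocities"]).max())
print("pred px of box top", proj("wrist",[[.452,-.307,.046]],T))
print("foot", plane("wrist",[(246,291)],.064,np.load("T1.npy")))
E
```

```text
2.95 [[-9.512e-01  3.087e-01 -1.100e-03  4.117e-01]
 [ 3.087e-01  9.512e-01 -0.000e+00 -2.894e-01]
 [ 1.000e-03 -4.000e-04 -1.000e+00  2.601e-01]
 [ 0.000e+00  0.000e+00  0.000e+00  1.000e+00]] 0.040734069021895636
pred px of box top [[252.85296957 197.85460796]]
foot [[0.58433917 0.28108655 0.064     ]]
```

View pics/w2.png

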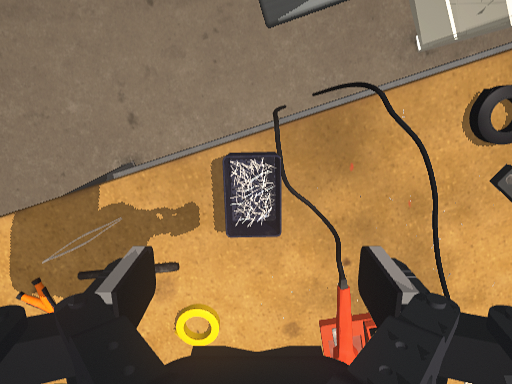

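The box's rim shows at about (226..281, 153..237), nearly aligned with the jaws, and a cable runs along its right edge at (280,160). I'll measure it with a mask.

```bash
python3 - <<'E'
from h import *
im=cv2.imread("pics/w2.png");T=np.load("T2.npy")
h=cv2.cvtColor(im,cv2.COLOR_BGR2HSV)
m=cv2.inRange(h,(105,60,0),(140,255,110)); m[:140]=0;m[250:]=0;m[:,:205]=0;m[:,300:]=0
m=cv2.morphologyEx(m,cv2.MORPH_OPEN,np.ones((2,2)))
n,l,s,ce=cv2.connectedComponentsWithStats(m); k=1+s[1:,4].argmax(); print(s[k])
b=(l==k)
for v in(160,175,190,205,220,230): u=np.flatnonzero(b[v]);print(v,u[0],u[-1])
for u in(235,245,255,265,275): v=np.flatnonzero(b[:,u]);print("col",u,v[0],v[-1])
pts=np.argwhere(b)[:,::-1]
r=cv2.minAreaRect(plane("wrist",pts,.046,T)[:,:2].astype(np.float32));print(r)
print(cv2.boxPoints(r))
cv2.imwrite("pics/m.png",m)
E
```

```text
Traceback (most recent call last):
ValueError: attempt to get argmax of an empty sequence
```

```bash
python3 - <<'E'
from h import *
im=cv2.imread("pics/w2.png");T=np.load("T2.npy")
print([im[v,u].tolist() for v,u in((200,228),(233,250),(156,250),(200,278),(200,215),(250,250),(158,283))])
# not table: table is R>>B ; box: B>=R or bright
i=im.astype(int); m=((i[...,0]+8>i[...,2])).astype(np.uint8)*255; m[:140]=0;m[250:]=0;m[:,:205]=0;m[:,300:]=0
m=cv2.morphologyEx(m,cv2.MORPH_OPEN,np.ones((9,9)))
n,l,s,ce=cv2.connectedComponentsWithStats(m); k=1+s[1:,4].argmax(); print(s[k]); b=(l==k)
for v in(160,175,190,205,220,230): u=np.flatnonzero(b[v]);print(v,u[0],u[-1])
for u in(235,245,255,265,275): v=np.flatnonzero(b[:,u]);print("col",u,v[0],v[-1])
pts=np.argwhere(b)[:,::-1]
r=cv2.minAreaRect(plane("wrist",pts,.046,T)[:,:2].astype(np.float32));print(r)
E
```

```text
[[50, 43, 49], [47, 44, 50], [69, 55, 58], [35, 34, 39], [47, 85, 115], [82, 157, 215], [67, 132, 183]]
[ 225  204   56   33 1074]Traceback (most recent call last):
  File "<stdin>", line 8, in <module>
IndexError: index 0 is out of bounds for axis 0 with size 0
```

```bash
python3 - <<'E'
from h import *
im=cv2.imread("pics/w2.png");T=np.load("T2.npy")
i=im.astype(int); m=((i[...,2]-i[...,0]<28)).astype(np.uint8)*255; m[:140]=0;m[250:]=0;m[:,:205]=0;m[:,300:]=0
m=cv2.morphologyEx(cv2.morphologyEx(m,cv2.MORPH_CLOSE,np.ones((7,7))),cv2.MORPH_OPEN,np.ones((15,15)))
n,l,s,ce=cv2.connectedComponentsWithStats(m); k=1+s[1:,4].argmax(); print(s[k]); b=(l==k)
for v in(165,175,190,205,220,230): u=np.flatnonzero(b[v]);print(v,u[0],u[-1])
for u in(235,245,255,265,275): v=np.flatnonzero(b[:,u]);print("col",u,v[0],v[-1])
pts=np.argwhere(b)[:,::-1]
r=cv2.minAreaRect(plane("wrist",pts,.046,T)[:,:2].astype(np.float32));print(r)
E
```

```text
[ 223  152   62   85 4863]
165 223 283
175 223 284
190 224 280
205 225 280
220 225 280
230 226 280
col 235 153 236
col 245 153 236
col 255 153 236
col 265 153 236
col 275 152 235
((0.4499218761920929, -0.30512675642967224), (0.06909289956092834, 0.10029584169387817), 73.00347137451172)
```

Call:
jog_arm --deltas '[{"gripper": 1,"offset": [-0.01,-0.001,0.035],"rotation": [0,0,0]},{"gripper": 1,"offset": [-0.01,-0.001,0.035],"rotation": [0,0,0]},{"gripper": 1,"offset": [-0.01,-0.001,0.035],"rotation": [0,0,0]},{"gripper": 1,"offset": [-0.0117,-0.0015,0.035],"rotation": [0,0,0]},{"gripper": 1,"offset": [0,0,0.025],"rotation": [0,0,0]},{"gripper": 1,"offset": [0,0,0.02],"rotation": [0,0,0]},{"gripper": 1,"offset": [0,0,0.02],"rotation": [0,0,0]},{"gripper": 1,"offset": [0,0,0.015],"rotation": [0,0,0]},{"gripper": 1,"offset": [0,0,0.012],"rotation": [0,0,0]},{"gripper": 1,"offset": [0,0,0],"rotation": [0,0,0]},{"gripper": 1,"offset": [0,0,0],"rotation": [0,0,0]}]'

```text
clock: 4.1
position: [0.4501, -0.3069, 0.0289]
ee_rot: [0.156, 0.988, 0.0, 0.0]
ft_force: [0.0, 0.1, 0.4]
grip_width: 1.005
grasp_force: 0.0
```

```bash
python3 - <<'E'
from h import *
o=manip.get_obs(); im=imaging.camera("wrist"); cv2.imwrite("pics/w3.png",im); T=tool(o); np.save("T3.npy",T); print(T.round(4), o["ft_force"])
E
```

```text
[[-9.513e-01  3.083e-01  4.000e-04  4.501e-01]
 [ 3.083e-01  9.513e-01  1.000e-04 -3.069e-01]
 [-3.000e-04  2.000e-04 -1.000e+00  2.890e-02]
 [ 0.000e+00  0.000e+00  0.000e+00  1.000e+00]] [0.03792468 0.10279082 0.36362498]
```

View pics/w3.png

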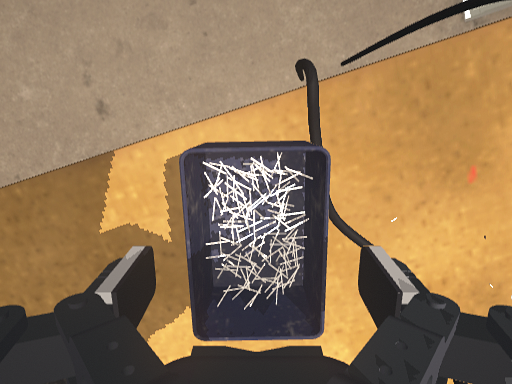

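The box sits between the jaws, with its rim corners at about (181,150), (329,150), (324,338) and (192,338), nearly square to the tool. Next I'll check how well it is centred lengthwise.

```bash
python3 - <<'E'
from h import *
T=np.load("T3.npy")
P=plane("wrist",[(181,151),(329,151),(324,338),(192,338)],.046,T)
Q=(P-T[:3,3])@T[:3,:3]; print(Q.round(4),Q.mean(0))
E
```

```text
[[ 0.0461 -0.0323 -0.0171]
 [ 0.0461  0.0311 -0.0171]
 [-0.0483  0.0339 -0.0171]
 [-0.0483 -0.0324 -0.0171]] [-1.09132960e-03  6.40698843e-05 -1.71228864e-02]
```

Call:
jog_arm --deltas '[{"gripper": 0.6,"offset": [0,0,0],"rotation": [0,0,0]},{"gripper": 0.6,"offset": [0,0,0],"rotation": [0,0,0]},{"gripper": 0.6,"offset": [0,0,0],"rotation": [0,0,0]},{"gripper": 0.6,"offset": [0,0,0],"rotation": [0,0,0]},{"gripper": 0.6,"offset": [0,0,0],"rotation": [0,0,0]},{"gripper": 0.6,"offset": [0,0,0],"rotation": [0,0,0]}]' --newtons 25

```text
clock: 4.75
position: [0.4498, -0.3071, 0.0285]
ee_rot: [0.156, 0.988, 0.0, -0.0]
ft_force: [-0.0, 0.5, -0.9]
grip_width: 0.606
grasp_force: 0.0
```

Call:
jog_arm --deltas '[{"gripper": 0.3,"offset": [0,0,0],"rotation": [0,0,0]},{"gripper": 0.3,"offset": [0,0,0],"rotation": [0,0,0]},{"gripper": 0.3,"offset": [0,0,0],"rotation": [0,0,0]},{"gripper": 0.3,"offset": [0,0,0],"rotation": [0,0,0]}]' --newtons 25

```text
clock: 5.15
position: [0.4498, -0.307, 0.0285]
ee_rot: [0.156, 0.988, 0.0, -0.0]
ft_force: [0.5, 0.3, 0.7]
grip_width: 0.3
grasp_force: 0.0
```

```bash
python3 - <<'E'
from h import *
im=imaging.camera("wrist"); cv2.imwrite("pics/w4.png",im); o=manip.get_obs(); print(o["grip_width"],o["grasp_force"])
E
```

```text
0.2981864348419868 0.0
```

View pics/w4.png

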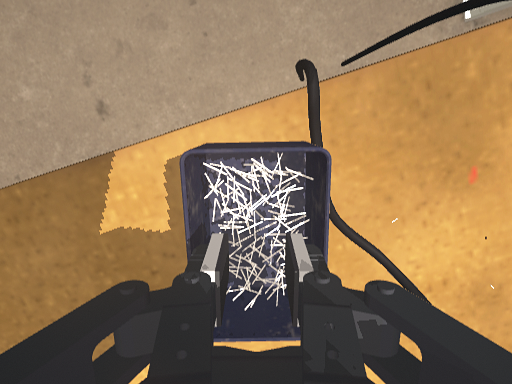

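The fingers closed above the rim and touched nothing. In both views the tips sit about 30 mm higher than the stated overhang implies. I'll back off, reopen and go down by the measured amount, watching the force.

Call:
jog_arm --deltas '[{"gripper": 0.3,"offset": [0,0,-0.015],"rotation": [0,0,0]},{"gripper": 1,"offset": [0,0,-0.005],"rotation": [0,0,0]},{"gripper": 1,"offset": [0,0,0],"rotation": [0,0,0]},{"gripper": 1,"offset": [0,0,0],"rotation": [0,0,0]},{"gripper": 1,"offset": [0,0,0],"rotation": [0,0,0]},{"gripper": 1,"offset": [0,0,0],"rotation": [0,0,0]},{"gripper": 1,"offset": [0,0,0],"rotation": [0,0,0]},{"gripper": 1,"offset": [0,0,0.01],"rotation": [0,0,0]},{"gripper": 1,"offset": [0,0,0.01],"rotation": [0,0,0]},{"gripper": 1,"offset": [0,0,0.01],"rotation": [0,0,0]},{"gripper": 1,"offset": [0,0,0.005],"rotation": [0,0,0]},{"gripper": 1,"offset": [0,0,0.005],"rotation": [0,0,0]},{"gripper": 1,"offset": [0,0,0],"rotation": [0,0,0]}]'

```text
clock: 6.5
position: [0.4494, -0.3069, 0.0078]
ee_rot: [0.156, 0.988, 0.0, -0.001]
ft_force: [-0.4, 0.4, 0.7]
grip_width: 1.002
grasp_force: 0.0
```

```bash
python3 - <<'E'
from h import *
o=manip.get_obs(); im=imaging.camera("wrist"); cv2.imwrite("pics/w5.png",im); print(o["position"],o["grip_width"],o["ft_force"])
s=imaging.camera("scene"); a=cv2.resize(s[215:305,260:370],None,fx=4,fy=4,interpolation=cv2.INTER_CUBIC)
b=cv2.resize(im[130:384,60:460],(344,218)); c=np.zeros((360,790,3),np.uint8); c[:,:440]=a; c[:218,444:788]=b; cv2.imwrite("pics/c5.png",c)
E
```

```text
[ 0.4493671  -0.30693155  0.00775716] 1.002403433929462 [-0.38579315  0.41426781  0.6668171 ]
```

View pics/c5.png

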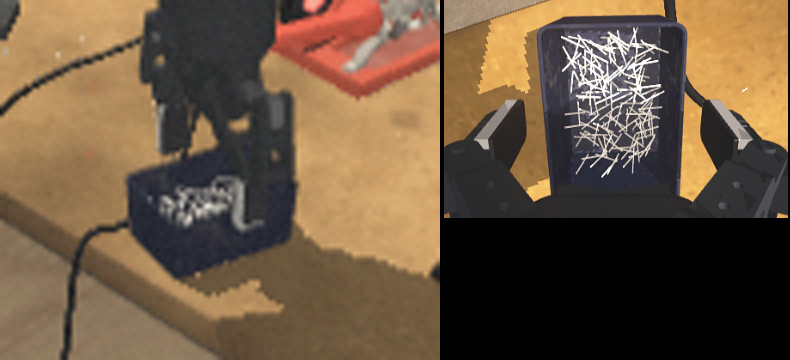

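The scene crop shows the left fingertip at about (170,153), i.e. pixel (302,253), close to rim level. I'll solve for its height.

```bash
python3 - <<'E'
from h import *
T=tool(manip.get_obs())
for s in(1,-1):
  for x in(-.011,.011):
    for z in(0,.02,.04): print(s,x,z,((proj("scene",[(T@[x,s*.047,-z,1])[:3]])-[260,215])*4).round())
print("rim",((proj("scene",[(T@[x,y,-.046+T[2,3],1])[:3] for x in(-.0485,.0485) for y in(-.032,.032)])-[260,215])*4).round())
E
```

```text
1 -0.011 0 [[180. 185.]]
1 -0.011 0.02 [[181. 161.]]
1 -0.011 0.04 [[182. 137.]]
1 0.011 0 [[153. 193.]]
1 0.011 0.02 [[154. 170.]]
1 0.011 0.04 [[155. 145.]]
-1 -0.011 0 [[256. 261.]]
-1 -0.011 0.02 [[258. 236.]]
-1 -0.011 0.04 [[260. 211.]]
-1 0.011 0 [[228. 270.]]
-1 0.011 0.02 [[229. 245.]]
-1 0.011 0.04 [[231. 220.]]
rim [[294. 186.]
 [240. 138.]
 [167. 226.]
 [118. 174.]]
```

Call:
jog_arm --deltas '[{"gripper": 1,"offset": [0,0,0.007],"rotation": [0,0,0]},{"gripper": 1,"offset": [0,0,0.007],"rotation": [0,0,0]},{"gripper": 1,"offset": [0,0,0],"rotation": [0,0,0]},{"gripper": 0.5,"offset": [0,0,0],"rotation": [0,0,0]},{"gripper": 0.5,"offset": [0,0,0],"rotation": [0,0,0]},{"gripper": 0.5,"offset": [0,0,0],"rotation": [0,0,0]},{"gripper": 0.5,"offset": [0,0,0],"rotation": [0,0,0]},{"gripper": 0.5,"offset": [0,0,0],"rotation": [0,0,0]}]' --newtons 25

```text
clock: 7.4
position: [0.4499, -0.3071, -0.0053]
ee_rot: [0.156, 0.988, 0.0, 0.0]
ft_force: [-0.9, 0.7, 3.1]
grip_width: 0.745
grasp_force: 28.2
```

Gripped at 63 mm with 28 N. Lift and carry it over.

Call:
jog_arm --deltas '[{"gripper": 0.5,"offset": [0,0,-0.015],"rotation": [0,0,0]},{"gripper": 0.5,"offset": [0,0,-0.03],"rotation": [0,0,0]},{"gripper": 0.5,"offset": [0,0,-0.04],"rotation": [0,0,0]},{"gripper": 0.5,"offset": [0,0,-0.04],"rotation": [0,0,0]},{"gripper": 0.5,"offset": [0,0,-0.03],"rotation": [0,0,0]},{"gripper": 0.5,"offset": [0,0,-0.015],"rotation": [0,0,0]},{"gripper": 0.5,"offset": [0,0,0],"rotation": [0,0,0]}]' --newtons 30

```text
clock: 8.1
position: [0.4506, -0.3075, 0.1662]
ee_rot: [0.156, 0.988, 0.0, 0.002]
ft_force: [-0.1, -0.8, -3.3]
grip_width: 0.745
grasp_force: 35.4
```

Call:
jog_arm --deltas '[{"gripper": 0.5,"offset": [0.005,0.018,0],"rotation": [0,0,0]},{"gripper": 0.5,"offset": [0.009,0.035,0],"rotation": [0,0,0]},{"gripper": 0.5,"offset": [0.01,0.04,0],"rotation": [0,0,0]},{"gripper": 0.5,"offset": [0.01,0.04,0],"rotation": [0,0,0]},{"gripper": 0.5,"offset": [0.01,0.04,0],"rotation": [0,0,0]},{"gripper": 0.5,"offset": [0.01,0.04,0],"rotation": [0,0,0]},{"gripper": 0.5,"offset": [0.01,0.04,0],"rotation": [0,0,0]},{"gripper": 0.5,"offset": [0.01,0.04,0],"rotation": [0,0,0]},{"gripper": 0.5,"offset": [0.01,0.04,0],"rotation": [0,0,0]},{"gripper": 0.5,"offset": [0.01,0.04,0],"rotation": [0,0,0]},{"gripper": 0.5,"offset": [0.01,0.04,0],"rotation": [0,0,0]},{"gripper": 0.5,"offset": [0.01,0.04,0],"rotation": [0,0,0]},{"gripper": 0.5,"offset": [0.01,0.04,0],"rotation": [0,0,0]},{"gripper": 0.5,"offset": [0.01,0.04,0],"rotation": [0,0,0]},{"gripper": 0.5,"offset": [0.01,0.035,0],"rotation": [0,0,0]},{"gripper": 0.5,"offset": [0.006,0.025,0],"rotation": [0,0,0]},{"gripper": 0.5,"offset": [0,0,0],"rotation": [0,0,-3.7]},{"gripper": 0.5,"offset": [0,0,0],"rotation": [0,6,0]},{"gripper": 0.5,"offset": [0,0,0],"rotation": [0,6,0]},{"gripper": 0.5,"offset": [0,0,0],"rotation": [0,0,0]}]'

```text
clock: 10.1
position: [0.491, 0.3006, 0.161]
ee_rot: [0.126, 0.986, 0.011, -0.106]
ft_force: [1.2, -0.6, -2.2]
grip_width: 0.747
grasp_force: 35.3
```

```bash
python3 - <<'E'
from h import *
o=manip.get_obs(); im=imaging.camera("wrist"); cv2.imwrite("pics/w6.png",im); T=tool(o); np.save("T6.npy",T); print(o["clock"],T.round(4),o["grip_width"])
t=np.radians(12)
y=np.radians(-14.3); d=np.array([np.cos(y),np.sin(y),0]); X=d*np.cos(t)-[0,0,np.sin(t)]; n=d*np.sin(t)+[0,0,np.cos(t)]
foot=np.array([.584,.2815,.06]); inf=foot-.095*X; tgt=inf+n*.0347
print("tool delta to hover40",(T[:3,:3].T@(tgt-T[:3,3])).round(4)); Y=np.cross(n,X)
D=np.c_[-X,Y,-n]; print("rot err deg (tool)",np.degrees(R.from_matrix(T[:3,:3].T@D).as_rotvec()).round(2))
E
```

```text
10.1 [[-0.9457  0.2506 -0.2068  0.491 ]
 [ 0.2459  0.9681  0.0487  0.3006]
 [ 0.2124 -0.0048 -0.9772  0.161 ]
 [ 0.      0.      0.      1.    ]] 0.7466492744962805
tool delta to hover40 [-0.019   0.0047  0.0443]
rot err deg (tool) [-0.22 -0.27 -0.27]
```

View pics/w6.png

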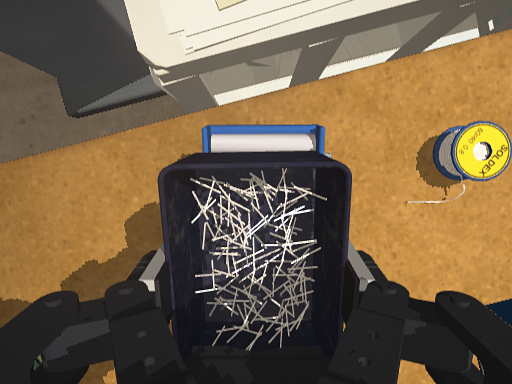

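The uphill rail end shows at (203..325, 125). That puts it 5 mm to +y and 50 mm uphill of the tool, which agrees with the computed deltas. Move to hover and start lowering.

Call:
jog_arm --deltas '[{"gripper": 0.5,"offset": [-0.01,0.0025,0.015],"rotation": [0,0,-0.3]},{"gripper": 0.5,"offset": [-0.009,0.0024,0.015],"rotation": [0,0,0]},{"gripper": 0.5,"offset": [0,0,0.014],"rotation": [0,0,0]},{"gripper": 0.5,"offset": [0,0,0.012],"rotation": [0,0,0]},{"gripper": 0.5,"offset": [0,0,0.01],"rotation": [0,0,0]},{"gripper": 0.5,"offset": [0,0,0.006],"rotation": [0,0,0]},{"gripper": 0.5,"offset": [0,0,0.004],"rotation": [0,0,0]},{"gripper": 0.5,"offset": [0,0,0.002],"rotation": [0,0,0]},{"gripper": 0.5,"offset": [0,0,0],"rotation": [0,0,0]},{"gripper": 0.5,"offset": [0,0,0],"rotation": [0,0,0]}]'

```text
clock: 11.15
position: [0.4939, 0.3076, 0.0847]
ee_rot: [0.121, 0.987, 0.014, -0.103]
ft_force: [-0.5, 0.7, -2.4]
grip_width: 0.745
grasp_force: 35.3
```

```bash
python3 - <<'E'
from h import *
o=manip.get_obs(); im=imaging.camera("wrist"); cv2.imwrite("pics/w7.png",im); T=tool(o); print(o["clock"],T.round(4),o["ft_force"])
h=cv2.cvtColor(im,cv2.COLOR_BGR2HSV); m=cv2.inRange(h,(100,120,90),(125,255,255)); m[:,:150]=0;m[:,370:]=0
for v in range(90,160,5):
  u=np.flatnonzero(m[v])
  if len(u)>1: print(v,u[0],u[-1],(u[0]+u[-1])/2)
t=np.radians(12)
y=np.radians(-14.3); d=np.array([np.cos(y),np.sin(y),0]); X=d*np.cos(t)-[0,0,np.sin(t)]; n=d*np.sin(t)+[0,0,np.cos(t)]
inf=np.array([.584,.2815,.06])-.095*X; print("to contact",(T[:3,:3].T@(inf-n*.0053-T[:3,3])).round(4))
E
```

```text
11.15 [[-0.9493  0.2417 -0.2008  0.4939]
 [ 0.2361  0.9703  0.0518  0.3076]
 [ 0.2074  0.0018 -0.9783  0.0847]
 [ 0.      0.      0.      1.    ]] [-0.49747611  0.70706013 -2.37534991]
105 159 341 250.0
110 160 341 250.5
115 160 341 250.5
120 160 340 250.0
125 161 340 250.5
130 161 340 250.5
135 161 339 250.0
140 162 339 250.5
145 162 339 250.5
150 162 338 250.0
155 163 338 250.5
to contact [-0.0018 -0.003   0.01  ]
```

Call:
jog_arm --deltas '[{"gripper": 0.5,"offset": [-0.001,-0.003,0.002],"rotation": [0,0,0]},{"gripper": 0.5,"offset": [0,0,0.003],"rotation": [0,0,0]},{"gripper": 0.5,"offset": [0,0,0.002],"rotation": [0,0,0]},{"gripper": 0.5,"offset": [0,0,0.001],"rotation": [0,0,0]},{"gripper": 0.5,"offset": [0,0,0],"rotation": [0,0,0]}]'

```text
clock: 11.7
position: [0.4921, 0.3048, 0.076]
ee_rot: [0.121, 0.987, 0.013, -0.104]
ft_force: [-0.8, -0.2, -2.2]
grip_width: 0.742
grasp_force: 35.3
```

Call:
jog_arm --deltas '[{"gripper": 0.5,"offset": [0,0,0.001],"rotation": [0,0,0]},{"gripper": 0.5,"offset": [0,0,0],"rotation": [0,0,0]}]'

```text
clock: 11.9
position: [0.492, 0.3049, 0.0752]
ee_rot: [0.121, 0.987, 0.013, -0.104]
ft_force: [0.3, -0.7, -2.7]
grip_width: 0.745
grasp_force: 35.3
```

```bash
python3 - <<'E'
from h import *
o=manip.get_obs(); im=imaging.camera("wrist"); T=tool(o); print(o["clock"],T.round(4),o["ft_force"])
h=cv2.cvtColor(im,cv2.COLOR_BGR2HSV); m=cv2.inRange(h,(100,120,90),(125,255,255)); m[:,:130]=0;m[:,390:]=0
for v in range(100,150,10):
  u=np.flatnonzero(m[v]); print(v,u[0],u[-1],(u[0]+u[-1])/2)
E
```

```text
11.9 [[-0.9492  0.2416 -0.2015  0.492 ]
 [ 0.236   0.9704  0.0514  0.3049]
 [ 0.2079  0.0012 -0.9781  0.0752]
 [ 0.      0.      0.      1.    ]] [ 0.29906027 -0.69589778 -2.70467669]Traceback (most recent call last):
  File "<stdin>", line 5, in <module>
IndexError: index 0 is out of bounds for axis 0 with size 0
```

Call:
jog_arm --deltas '[{"gripper": 0.5,"offset": [0,0,0.001],"rotation": [0,0,0]},{"gripper": 0.5,"offset": [0,0,0],"rotation": [0,0,0]}]'

```text
clock: 12.15
position: [0.4925, 0.3047, 0.0749]
ee_rot: [0.121, 0.987, 0.014, -0.103]
ft_force: [1.7, -1.1, 3.7]
grip_width: 0.742
grasp_force: 35.9
```

Call:
jog_arm --deltas '[{"gripper": 0.5,"offset": [0,0,0.001],"rotation": [0,0,0]},{"gripper": 0.5,"offset": [0,0,0],"rotation": [0,0,0]}]'

```text
clock: 12.35
position: [0.4931, 0.3046, 0.0748]
ee_rot: [0.121, 0.987, 0.014, -0.102]
ft_force: [2.3, -2.0, 9.8]
grip_width: 0.745
grasp_force: 36.7
```

```bash
python3 - <<'E'
from h import *
im=imaging.camera("wrist"); h=cv2.cvtColor(im,cv2.COLOR_BGR2HSV); m=cv2.inRange(h,(100,120,90),(125,255,255)); m[:,:130]=0;m[:,390:]=0
for v in range(90,160,5):
  u=np.flatnonzero(m[v]); 
  if len(u)>1: print(v,u[0],u[-1],(u[0]+u[-1])/2)
E
```

```text
100 160 354 257.0
105 160 354 257.0
110 160 354 257.0
115 161 353 257.0
120 161 353 257.0
125 161 352 256.5
130 162 352 257.0
135 162 352 257.0
140 162 351 256.5
145 163 351 257.0
150 163 351 257.0
155 163 350 256.5
```

Call:
jog_arm --deltas '[{"gripper": 0.5,"offset": [0,0,-0.001],"rotation": [0,0,0]},{"gripper": 1,"offset": [0,0,0],"rotation": [0,0,0]},{"gripper": 1,"offset": [0,0,0],"rotation": [0,0,0]},{"gripper": 1,"offset": [0,0,0],"rotation": [0,0,0]},{"gripper": 1,"offset": [0,0,0],"rotation": [0,0,0]},{"gripper": 1,"offset": [0,0,0],"rotation": [0,0,0]},{"gripper": 1,"offset": [0,0,0],"rotation": [0,0,0]},{"gripper": 1,"offset": [0,0,0],"rotation": [0,0,0]},{"gripper": 1,"offset": [0,0,0],"rotation": [0,0,0]},{"gripper": 1,"offset": [0,0,0],"rotation": [0,0,0]}]'

```text
clock: 13.4
position: [0.4918, 0.3049, 0.0743]
ee_rot: [0.121, 0.987, 0.013, -0.104]
ft_force: [0.2, 0.3, -0.2]
grip_width: 0.998
grasp_force: 0.0
```

```bash
python3 - <<'E'
from h import *
o=manip.get_obs(); im=imaging.camera("wrist"); cv2.imwrite("pics/w8.png",im); T=tool(o); np.save("T8.npy",T); print(o["clock"],T.round(4),o["ft_force"],o["grip_width"])
t=imaging.camera("top"); a=cv2.resize(t[115:240,135:235],None,fx=3,fy=3,interpolation=cv2.INTER_CUBIC)
c=np.zeros((384,790,3),np.uint8);c[:375,:300]=a;c[:360,310:790]=cv2.resize(im,(480,360));cv2.imwrite("pics/c8.png",c)
E
```

```text
13.4 [[-0.9492  0.2416 -0.2015  0.4918]
 [ 0.2361  0.9704  0.0514  0.3049]
 [ 0.2079  0.0012 -0.9782  0.0743]
 [ 0.      0.      0.      1.    ]] [ 0.17284634  0.32421729 -0.20854149] 0.9975497555169179
```

View pics/c8.png

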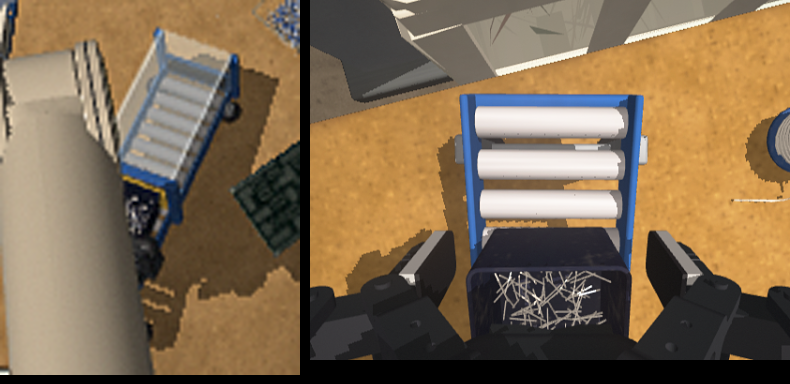

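The box has rolled about 45 mm down. In the wrist view its rear rim is at about (300,286) in full-frame pixels, roughly deck x = -97, so its front stands at the flap, upright between the rails. Next I retreat upward, back off uphill, shut the fingers and lean the tool so that the gripper body stays clear of the lintel.

Call:
jog_arm --deltas '[{"gripper": 1,"offset": [0,0,-0.01],"rotation": [0,0,0]},{"gripper": 1,"offset": [0,0,-0.02],"rotation": [0,0,0]},{"gripper": 1,"offset": [0,0,-0.03],"rotation": [0,0,0]},{"gripper": 1,"offset": [0,0,-0.03],"rotation": [0,0,0]},{"gripper": 1,"offset": [0.02,0,-0.02],"rotation": [0,0,0]},{"gripper": 0,"offset": [0.03,0,0],"rotation": [0,-8,0]},{"gripper": 0,"offset": [0.03,0,0],"rotation": [0,-8,0]},{"gripper": 0,"offset": [0,0,0],"rotation": [0,-8,0]},{"gripper": 0,"offset": [0,0,0],"rotation": [0,-8,0]},{"gripper": 0,"offset": [0,0,0],"rotation": [0,0,0]},{"gripper": 0,"offset": [0,0,0],"rotation": [0,0,0]},{"gripper": 0,"offset": [0,0,0],"rotation": [0,0,0]}]'

```text
clock: 14.7
position: [0.4386, 0.3176, 0.195]
ee_rot: [0.121, 0.977, -0.02, 0.172]
ft_force: [-0.1, -0.9, 0.3]
grip_width: -0.002
grasp_force: 0.0
```

```bash
cat >> h.py <<'E'
t=np.radians(12)
y=np.radians(-14.3); d=np.array([np.cos(y),np.sin(y),0]); X=d*np.cos(t)-[0,0,np.sin(t)]; n=d*np.sin(t)+[0,0,np.cos(t)]; Y=np.cross(n,X)
foot=np.array([.584,.2815,.06]); D=np.c_[X,Y,n]
E
python3 - <<'E'
from h import *
o=manip.get_obs(); T=tool(o); im=imaging.camera("wrist"); cv2.imwrite("pics/w9.png",im); s=imaging.camera("scene"); cv2.imwrite("pics/s9.png",s)
print(o["clock"],o["grip_width"],np.round(o["joint_pos"],2),"quat err",np.degrees(R.from_matrix(D.T@T[:3,:3]).as_rotvec()).round(1))
print(D.T@T[:3,:3])
for zt in(-.02,-.015,0.,.011):
  c=(T@[-.011,0,zt,1])[:3]; print(zt,"corner in deck",(D.T@(c-foot)).round(4), proj("scene",[c]).round(0), proj("wrist",[c],T).round(0))
# finger column in wrist image: darkness near centre column
g=cv2.cvtColor(im,cv2.COLOR_BGR2GRAY); print(g[150:384:6,256].tolist())
E
```

```text
14.7 -0.002181280069979112 [-1.3   0.    0.37  1.92  0.36  1.1   0.26] quat err [ -0.2 148.1   0.2]
[[-0.84881353 -0.00346471  0.52868098]
 [-0.00235939  0.99999339  0.00276539]
 [-0.52868707  0.00109993 -0.8488161 ]]
-0.02 corner in deck [-0.1759 -0.0009  0.1237] [[176. 148.]] [[256. 274.]]
-0.015 corner in deck [-0.1732 -0.0009  0.1195] [[177. 150.]] [[256. 269.]]
0.0 corner in deck [-0.1653 -0.0009  0.1067] [[178. 153.]] [[256. 255.]]
0.011 corner in deck [-0.1595 -0.0008  0.0974] [[180. 156.]] [[257. 246.]]
[140, 207, 242, 210, 190, 237, 220, 142, 47, 45, 43, 40, 38, 36, 29, 28, 29, 27, 26, 28, 29, 36, 35, 33, 34, 33, 34, 33, 33, 32, 121, 202, 194, 196, 28, 25, 28, 25, 27]
```

```bash
python3 - <<'E'
from h import *
T=tool(manip.get_obs()); im=cv2.imread("pics/w9.png"); g=cv2.cvtColor(im,cv2.COLOR_BGR2GRAY)
W=lambda x,y,z: foot+D@[x,y,z]
for p in((-.097,-.032,0),(-.097,.032,0),(-.097,-.032,.046),(-.097,.032,.046),(0,-.032,.046),(0,.032,.046),(-.006,0,.074)): print(p,proj("wrist",[W(*p)],T).round(0))
for v in range(186,384,9): print(v,g[v,160:352:8].tolist())
E
```

```text
(-0.097, -0.032, 0) [[221. 192.]]
(-0.097, 0.032, 0) [[294. 192.]]
(-0.097, -0.032, 0.046) [[217. 235.]]
(-0.097, 0.032, 0.046) [[298. 235.]]
(0, -0.032, 0.046) [[225. 292.]]
(0, 0.032, 0.046) [[289. 292.]]
(-0.006, 0, 0.074) [[257. 317.]]
186 [155, 152, 149, 89, 87, 93, 96, 215, 215, 215, 216, 219, 220, 219, 219, 221, 222, 226, 85, 154, 159, 165, 163, 168]
195 [155, 159, 159, 85, 86, 91, 74, 207, 109, 72, 71, 52, 54, 60, 43, 54, 59, 141, 103, 164, 164, 166, 173, 171]
204 [155, 151, 155, 124, 88, 90, 91, 58, 42, 43, 44, 44, 45, 45, 45, 45, 47, 98, 116, 160, 150, 156, 156, 163]
213 [149, 151, 153, 155, 90, 91, 90, 48, 40, 40, 42, 42, 42, 42, 42, 43, 45, 110, 168, 162, 159, 155, 153, 144]
222 [164, 157, 153, 157, 93, 94, 89, 55, 38, 37, 39, 40, 38, 39, 40, 40, 52, 47, 166, 171, 156, 162, 158, 163]
231 [137, 154, 154, 87, 89, 86, 91, 49, 37, 37, 36, 37, 40, 36, 43, 44, 38, 42, 159, 160, 166, 159, 166, 161]
240 [150, 156, 90, 85, 88, 87, 87, 47, 39, 158, 181, 93, 28, 94, 94, 60, 31, 54, 170, 165, 166, 172, 164, 155]
249 [163, 156, 154, 90, 90, 89, 92, 55, 34, 31, 97, 93, 27, 94, 95, 34, 
[... 781 characters left out ...]
38, 36, 36, 29, 29, 28, 29, 28, 28, 26, 30, 32, 31, 25, 27, 26, 27, 27, 29, 27, 36, 35, 34]
330 [34, 36, 37, 27, 28, 28, 27, 26, 26, 27, 26, 30, 121, 30, 26, 27, 26, 27, 29, 29, 26, 28, 36, 37]
339 [33, 36, 36, 26, 29, 28, 25, 27, 27, 26, 27, 28, 196, 26, 24, 28, 28, 28, 27, 26, 29, 27, 55, 65]
348 [33, 36, 28, 28, 27, 26, 28, 27, 28, 26, 24, 23, 196, 21, 26, 25, 28, 26, 25, 27, 25, 27, 27, 61]
357 [28, 29, 27, 27, 27, 32, 25, 28, 24, 24, 23, 25, 24, 24, 22, 25, 26, 26, 26, 33, 27, 27, 26, 36]
366 [27, 26, 27, 25, 24, 24, 25, 26, 26, 26, 25, 26, 28, 25, 26, 26, 25, 27, 27, 25, 26, 26, 26, 25]
375 [24, 23, 20, 24, 24, 23, 23, 23, 26, 28, 26, 26, 28, 27, 26, 25, 23, 23, 25, 23, 22, 24, 22, 21]
```

Call:
jog_arm --deltas '[{"gripper": 0,"offset": [0.002,0.001,0.015],"rotation": [0,0,0]},{"gripper": 0,"offset": [0,0,0.02],"rotation": [0,0,0]},{"gripper": 0,"offset": [0,0,0.02],"rotation": [0,0,0]},{"gripper": 0,"offset": [0,0,0.02],"rotation": [0,0,0]},{"gripper": 0,"offset": [0,0,0.02],"rotation": [0,0,0]},{"gripper": 0,"offset": [0,0,0.015],"rotation": [0,0,0]},{"gripper": 0,"offset": [0,0,0.009],"rotation": [0,0,0]},{"gripper": 0,"offset": [0,0,0],"rotation": [0,0,0]},{"gripper": 0,"offset": [0,0,0],"rotation": [0,0,0]}]'

```text
clock: 15.7
position: [0.4759, 0.3099, 0.0823]
ee_rot: [0.12, 0.977, -0.021, 0.173]
ft_force: [-0.2, -0.7, 0.1]
grip_width: -0.002
grasp_force: 0.0
```

```bash
python3 - <<'E'
from h import *
o=manip.get_obs(); T=tool(o); im=imaging.camera("wrist"); cv2.imwrite("pics/w10.png",im); g=cv2.cvtColor(im,cv2.COLOR_BGR2GRAY)
print(o["clock"],o["ft_force"],"corner",(D.T@((T@[-.011,0,-.02,1])[:3]-foot)).round(4)); print((D.T@T[:3,:3]).round(3))
W=lambda x,y,z: foot+D@[x,y,z]
for p in((-.097,-.032,0),(-.097,-.032,.046),(-.097,.032,.046),(-.164,0,0)): print(p,proj("wrist",[W(*p)],T).round(0))
for v in range(130,290,8): print(v,g[v,160:352:12].tolist())
E
```

```text
15.7 [-0.24630316 -0.70539021  0.11919265] corner [-0.1153  0.0008  0.0214]
[[-0.848 -0.005  0.53 ]
 [-0.004  1.     0.003]
 [-0.53   0.    -0.848]]
(-0.097, -0.032, 0) [[196. 255.]]
(-0.097, -0.032, 0.046) [[184. 343.]]
(-0.097, 0.032, 0.046) [[325. 343.]]
(-0.164, 0, 0) [[255. 166.]]
130 [78, 85, 81, 89, 89, 89, 88, 89, 89, 88, 96, 112, 111, 111, 97, 45]
138 [78, 86, 65, 94, 93, 94, 92, 95, 93, 92, 93, 170, 170, 93, 80, 103]
146 [56, 73, 72, 74, 75, 75, 76, 77, 79, 77, 78, 78, 75, 74, 76, 73]
154 [57, 65, 101, 103, 102, 104, 103, 105, 103, 104, 104, 104, 102, 102, 101, 100]
162 [57, 57, 81, 96, 97, 98, 98, 98, 97, 97, 97, 97, 96, 95, 92, 56]
170 [52, 132, 131, 204, 201, 202, 201, 199, 199, 197, 196, 194, 193, 191, 124, 128]
178 [45, 137, 138, 240, 234, 236, 238, 240, 240, 240, 239, 238, 237, 237, 236, 138]
186 [44, 126, 127, 129, 226, 227, 228, 230, 232, 234, 235, 237, 238, 239, 240, 135]
194 [57, 101, 99, 101, 103, 149, 146, 178, 180, 183, 185, 187, 187, 187, 190, 42]
202 [59, 48, 130, 131, 131, 129, 130, 130, 130, 130, 128, 121, 181, 177, 122, 44]
210 [61, 47, 135, 136, 138, 138, 138, 139, 138, 139, 139, 129, 234, 233, 134, 47]
218 [72, 48, 123, 123, 124, 125, 127, 126, 127, 128, 129, 234, 229, 230, 125, 46]
226 [82, 47, 49, 123, 123, 122, 122, 122, 123, 160, 157, 151, 149, 120, 52, 74]
234 [90, 57, 140, 136, 138, 137, 137, 91, 35, 89, 222, 183, 221, 131, 46, 94]
242 [81, 60, 208, 227, 192, 130, 135, 93, 38, 94, 234, 231, 231, 230, 47, 98]
250 [84, 58, 62, 170, 170, 125, 39, 92, 36, 93, 42, 130, 157, 130, 47, 148]
258 [153, 89, 63, 132, 107, 108, 34, 92, 34, 92, 37, 64, 132, 133, 44, 144]
266 [150, 86, 61, 122, 35, 35, 33, 90, 31, 91, 36, 35, 44, 195, 74, 151]
274 [148, 85, 97, 152, 37, 32, 32, 31, 38, 30, 33, 34, 37, 42, 95, 157]
282 [66, 34, 32, 32, 34, 29, 37, 30, 35, 31, 38, 33, 36, 39, 28, 30]
```

Call:
jog_arm --deltas '[{"gripper": 0,"offset": [-0.0042,0,0.0026],"rotation": [0,0,0]},{"gripper": 0,"offset": [-0.0042,0,0.0026],"rotation": [0,0,0]},{"gripper": 0,"offset": [-0.0042,0,0.0026],"rotation": [0,0,0]},{"gripper": 0,"offset": [-0.0042,0,0.0026],"rotation": [0,0,0]},{"gripper": 0,"offset": [-0.0042,0,0.0026],"rotation": [0,0,0]},{"gripper": 0,"offset": [-0.0042,0,0.0026],"rotation": [0,0,0]},{"gripper": 0,"offset": [-0.0042,0,0.0026],"rotation": [0,0,0]},{"gripper": 0,"offset": [-0.0042,0,0.0026],"rotation": [0,0,0]}]'

```text
clock: 16.55
position: [0.5134, 0.3005, 0.0737]
ee_rot: [0.12, 0.977, -0.021, 0.172]
ft_force: [-1.2, -0.4, 0.6]
grip_width: 0.001
grasp_force: 0.2
```

```bash
python3 - <<'E'
from h import *
o=manip.get_obs(); T=tool(o); im=imaging.camera("wrist"); g=cv2.cvtColor(im,cv2.COLOR_BGR2GRAY)
print(o["clock"],D.T@o["ft_force"],"corner",(D.T@((T@[-.011,0,-.02,1])[:3]-foot)).round(4))
W=lambda x,y,z: foot+D@[x,y,z]
for x in(-.097,-.087,-.077): print(x,proj("wrist",[W(x,-.032,0)],T).round(0))
print(g[170:300:4,205].tolist()); print(g[170:300:4,300].tolist())
E
```

```text
16.55 [-1.14028133 -0.67476022  0.38371082] corner [-0.0756  0.001   0.021 ]
-0.097 [[185. 210.]]
-0.087 [[188. 223.]]
-0.077 [[191. 235.]]
[152, 191, 222, 233, 245, 151, 136, 130, 107, 139, 141, 157, 146, 142, 130, 110, 142, 113, 35, 33, 36, 34, 32, 38, 35, 35, 33, 33, 34, 35, 29, 31, 28]
[129, 176, 211, 230, 235, 246, 239, 234, 107, 179, 204, 236, 238, 246, 235, 204, 134, 41, 46, 44, 44, 44, 43, 45, 40, 36, 38, 41, 30, 32, 30, 30, 30]
```

The box is moving: its rear is at about x = -73 mm with about 1.1 N on the tool. Continue.

Call:
jog_arm --deltas '[{"gripper": 0,"offset": [-0.0042,0,0.0026],"rotation": [0,0,0]},{"gripper": 0,"offset": [-0.0042,0,0.0026],"rotation": [0,0,0]},{"gripper": 0,"offset": [-0.0042,0,0.0026],"rotation": [0,0,0]},{"gripper": 0,"offset": [-0.0042,0,0.0026],"rotation": [0,0,0]},{"gripper": 0,"offset": [-0.0042,0,0.0026],"rotation": [0,0,0]},{"gripper": 0,"offset": [-0.0042,0,0.0026],"rotation": [0,0,0]},{"gripper": 0,"offset": [-0.0042,0,0.0026],"rotation": [0,0,0]},{"gripper": 0,"offset": [-0.0042,0,0.0026],"rotation": [0,0,0]},{"gripper": 0,"offset": [-0.0042,0,0.0026],"rotation": [0,0,0]},{"gripper": 0,"offset": [0,0,0],"rotation": [0,0,0]},{"gripper": 0,"offset": [0,0,0],"rotation": [0,0,0]}]'

```text
clock: 17.7
position: [0.5552, 0.29, 0.0647]
ee_rot: [0.12, 0.977, -0.021, 0.172]
ft_force: [-0.8, -0.5, 0.5]
grip_width: -0.004
grasp_force: 0.0
```

```bash
python3 - <<'E'
from h import *
o=manip.get_obs(); T=tool(o); im=imaging.camera("wrist"); g=cv2.cvtColor(im,cv2.COLOR_BGR2GRAY)
print(o["clock"],D.T@o["ft_force"],"corner",(D.T@((T@[-.011,0,-.02,1])[:3]-foot)).round(4))
W=lambda x,y,z: foot+D@[x,y,z]
for x in(-.05,-.03,-.01): print(x,proj("wrist",[W(x,-.032,0)],T).round(0))
print(g[190:300:4,205].tolist()); print(im[190:300:4,300].tolist())
s=imaging.camera("top"); cv2.imwrite("pics/t11.png",s)
for x in(0,.05,.1,.15): p=proj("top",[W(x,0,.046)])[0].astype(int); print(x,p,s[p[1],p[0]],cv2.imread("pics/top0.png")[p[1],p[0]])
E
```

```text
17.7 [-0.71856085 -0.62290039  0.40013416] corner [-0.0316  0.0012  0.0211]
-0.05 [[186. 214.]]
-0.03 [[191. 238.]]
-0.01 [[196. 259.]]
[141, 131, 121, 104, 135, 144, 139, 141, 136, 127, 110, 138, 140, 230, 232, 224, 184, 216, 232, 234, 176, 38, 40, 38, 42, 36, 33, 35]
[[232, 236, 243], [226, 231, 239], [112, 114, 122], [123, 126, 134], [167, 171, 181], [203, 209, 221], [221, 226, 234], [231, 235, 242], [229, 233, 241], [219, 222, 232], [173, 179, 189], [182, 186, 197], [217, 222, 229], [233, 236, 243], [235, 238, 245], [224, 228, 236], [179, 185, 195], [193, 198, 210], [215, 220, 228], [233, 237, 244], [59, 51, 52], [50, 38, 38], [49, 41, 42], [35, 34, 35], [33, 33, 33], [33, 33, 33], [32, 32, 33], [31, 29, 29]]
0 [178 175] [22 16 18] [ 50 134 169]
0.05 [185 162] [114 163 179] [137 140 142]
0.1 [190 150] [132 134 133] [140 143 145]
0.15 [196 139] [108 103 100] [105 101  98]
```

Call:
jog_arm --deltas '[{"gripper": 0,"offset": [0.0127,0,-0.0079],"rotation": [0,0,0]},{"gripper": 0,"offset": [0.017,0,-0.0106],"rotation": [0,0,0]},{"gripper": 0,"offset": [0.017,0,-0.0106],"rotation": [0,0,0]},{"gripper": 0,"offset": [0.017,0,-0.0106],"rotation": [0,0,0]},{"gripper": 0,"offset": [0.017,0,-0.0106],"rotation": [0,0,0]},{"gripper": 0,"offset": [0,0,-0.03],"rotation": [0,0,0]},{"gripper": 0,"offset": [0,0,-0.04],"rotation": [0,0,0]},{"gripper": 0,"offset": [0,0,-0.04],"rotation": [0,0,0]},{"gripper": 0,"offset": [0,0.03,-0.02],"rotation": [0,8,0]},{"gripper": 0,"offset": [0,0.04,0],"rotation": [0,8,0]},{"gripper": 0,"offset": [0,0.04,0],"rotation": [0,4,0]},{"gripper": 0,"offset": [0,0.04,0],"rotation": [0,0,0]},{"gripper": 0,"offset": [0,0.04,0],"rotation": [0,0,0]},{"gripper": 0,"offset": [0,0,0],"rotation": [0,0,0]},{"gripper": 0,"offset": [0,0,0],"rotation": [0,0,0]}]'

```text
clock: 19.3
position: [0.4673, 0.5079, 0.2057]
ee_rot: [0.121, 0.993, -0.0, -0.0]
ft_force: [0.7, 0.1, 0.0]
grip_width: -0.0
grasp_force: 0.0
```

```bash
cat > chk.py <<'E'
from h import *
W=lambda x,y,z: foot+D@[x,y,z]
o=manip.get_obs(); print(o["clock"],np.round(o["position"],3),np.abs(o["joint_velocities"]).max())
for n in("top","scene"):
  s=imaging.camera(n); a=cv2.imread(f"pics/{n}0.png"); cv2.imwrite(f"pics/{n}12_{o['clock']:.1f}.png",s)
  for x in(-.05,-.02,.02,.04,.06,.075,.09,.11,.13,.15,.165):
    p=proj(n,[W(x,0,.04)])[0].round().astype(int); print(n,x,p,s[p[1],p[0]],a[p[1],p[0]])
  b=cv2.cvtColor(s,cv2.COLOR_BGR2HSV); b0=cv2.cvtColor(a,cv2.COLOR_BGR2HSV)
  for nm,h in(("now",b),("start",b0)):
    r=slice(115,240),slice(135,235)
    if n=="scene": r=slice(140,215),slice(160,270)
    m=cv2.inRange(h[r],(22,150,90),(32,255,255)); M=cv2.moments(m,True); print(nm,"yellow",M["m00"],M["m10"]/max(M["m00"],1),M["m01"]/max(M["m00"],1))
E
python3 chk.py
```

```text
19.3 [0.467 0.508 0.206] 0.049303052243604886
top -0.05 [173 189] [109 122 133] [114 123 135]
top -0.02 [177 181] [186 186 190] [185 182 188]
top 0.02 [182 171] [144 131 123] [137 125 118]
top 0.04 [184 166] [133 140 145] [128 135 141]
top 0.06 [186 161] [107 105 104] [112 126 136]
top 0.075 [188 158] [102  98  94] [156 157 156]
top 0.09 [190 154] [111 109 107] [159 160 161]
top 0.11 [192 149] [110 104 102] [157 159 160]
top 0.13 [194 145] [124 125 123] [149 151 152]
top 0.15 [197 140] [116 115 112] [108 108 105]
top 0.165 [198 137] [108 104 102] [105 103 100]
now yellow 15.0 45.06666666666667 61.86666666666667
start yellow 9.0 46.666666666666664 62.55555555555556
scene -0.05 [206 171] [155 141 137] [151 138 133]
scene -0.02 [213 171] [127  90  61] [124  85  57]
scene 0.02 [222 171] [124 133 126] [122 132 124]
scene 0.04 [227 171] [164 185 198] [164 184 198]
scene 0.06 [232 171] [133 140 146] [166 189 201]
scene 0.075 [235 171] [109 102  98] [165 187 199]
scene 0.09 [238 171] [114 109 106] [163 185 197]
scene 0.11 [243 171] [108 101  96] [164 185 197]
scene 0.13 [247 171] [107 103  99] [163 187 199]
scene 0.15 [251 171] [110 101  96] [177 160 145]
scene 0.165 [254 171] [107 100  97] [138 172 196]
now yellow 60.0 57.78333333333333 33.03333333333333
start yellow 60.0 57.733333333333334 33.0
```

```bash
python3 - <<'E'
from h import *
W=lambda x,y,z: foot+D@[x,y,z]
s=imaging.camera("top").astype(int); c=imaging.camera("scene").astype(int)
for n,im in(("top",s),("scene",c)):
  a=cv2.imread(f"pics/{n}0.png").astype(int)
  for yy in(-.02,0,.02):
    for z in(.02,.035,.05):
      p=proj(n,[W(0,yy,z)])[0].round().astype(int); print(n,yy,z,im[p[1],p[0]],a[p[1],p[0]])
a=cv2.imread("pics/top0.png").astype(int); df=np.abs(s-a).max(2)
for nm,q in(("blacktape",(260,228)),("yellow",(389,197)),("spool",(115,204)),("spool2",(380,158))): print(nm,df[q[1]-10:q[1]+11,q[0]-10:q[0]+11].mean())
E
python3 -c "
from workcell import workorder,manip
print(manip.get_obs()['clock'])"
```

```text
top -0.02 0.02 [24 77 99] [ 42 122 157]
top -0.02 0.035 [ 53 132 168] [ 48 127 160]
top -0.02 0.05 [ 50 141 181] [ 47 136 174]
top 0 0.02 [ 46 130 165] [ 44 124 158]
top 0 0.035 [ 52 132 165] [ 51 129 162]
top 0 0.05 [ 49 142 181] [ 46 136 174]
top 0.02 0.02 [ 47 131 164] [ 42 125 158]
top 0.02 0.035 [ 52 133 166] [ 53 130 163]
top 0.02 0.05 [ 48 139 177] [ 47 136 172]
scene -0.02 0.02 [ 79 168 205] [ 96 207 235]
scene -0.02 0.035 [ 95 207 234] [ 96 207 235]
scene -0.02 0.05 [ 97 210 235] [ 97 208 235]
scene 0 0.02 [ 95 206 235] [ 95 206 234]
scene 0 0.035 [ 96 208 235] [ 95 206 235]
scene 0 0.05 [ 97 208 235] [ 96 208 235]
scene 0.02 0.02 [ 98 210 236] [ 95 206 235]
scene 0.02 0.035 [ 98 210 237] [ 97 208 236]
scene 0.02 0.05 [ 99 210 237] [ 98 209 236]
blacktape 3.8299319727891157
yellow 5.2517006802721085
spool 5.199546485260771
spool2 4.530612244897959
19.5
```

The flap is shut, the box is at the end stop, and the reels haven't moved.

```bash
python3 -c "
from workcell import workorder
print(workorder.hand_in())"
```

```text
the job is handed in; nothing more can be done
None
```

I handed the job in at about 19.5 s: the pin box stands against the end stop in the covered bay with the yellow flap shut behind it, and the reels are where they were; the judge's result was not shown.

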